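Thread the aperture carriage onto the goniometer's bent rod

TASK

Take the aperture carriage standing on the bench, thread its bore onto the free end of the goniometer's bent guide rod (clamped by hand, so a little askew), and slide it round the bend, turning it with the rod, until it is fully home against the stop at the clamp head. Press it firmly home there with about 5 N, then ease its weight onto the rod and let go so that it hangs by itself; never load the rod or the stop with more than 15 N, and leave the sample vial alone.

Things in the scene. Friction and masses are not known exactly. Their poses are not given: they have to be found in the camera images.
- carriage: Loose carriage, 0.12 to 0.25 kg, standing on the bench. Origin: centre of its underside; x along the bore, z up. Same from both ends (half turn about z). Upward: black weighted block 34 (x) x 30 (y) mm, z 0 to 31; brass bushing along x, 32 mm long, radius 17.5 mm at its two bell mouths, centred at z 50; orange grip tab 26 (x) x 14 (y) mm, z 70 to 106: pinch it across y from above.
- carriage_bore (a point): Centre of the carriage's bore, 50 mm above its underside, axes as the carriage. The bore runs through along x: throat radius 7 mm over the middle 12 mm, widening in a funnel (wall about 33 degrees from the axis) to 14 mm at both mouths (x = -16 and +16 mm).
- stand: Fixed goniometer: aluminium plate with vial nest, post and bent steel guide rod. Origin: on the bench under the centre of the bend, z up. The rod (radius 5 mm, round nose) lies level, axis at z = 110 mm; nominal (x, y) in mm: free nose (-30, 110), straight along +x to (0, 110), quarter circle of radius 110 about the origin to (110, 0), straight along -y into the stop at (110, -23).
- stop_head: Dark round steel clamp head (radius 15 mm, 28 mm long) on the post at the rod's root, fixed to the stand. Origin: centre of its front face, the stop, at (110, -23, 110) mm in the stand's frame, same axes; the face looks along +y. Home: one mouth of the bushing rests on this face (bore centre 16 mm from it). Press with at least 3 N; rod and stop bear 15 N at most.
- bend_mid (a point): Nominal middle of the bend, (78, 78, 110) mm in the stand's frame. The true rod, one rigid bent piece, was clamped by hand: swung up to 0.08 rad either way about the upright post axis at (110, -37) mm of the stand, and rolled up to 0.05 rad about its root's own axis (nose up to 12 mm sideways, 12 mm along, 7 mm up or down). This is not measured: see or feel it. It holds under allowed forces.
- sample_vial: Loose clear vial with white cap, 41 mm across, 94 mm tall, standing in the nest at the centre of the bend. Origin: centre of its underside.

How it is judged:
By the outcome, as a careful person would: the job done as asked, in the order asked, and still so for the second after the job is handed in, with the robot touching nothing.
It also fails if it takes over 72 s, if anything falls off the work surface, if the arm or the gripper's body presses on something with over 40 N, if the wrist force passes 120 N, or if a joint passes its speed limit or range.

ROBOT

A 6-joint arm with a two-finger parallel gripper is mounted at the origin on a cart in front of the work surface, level with it; the furniture and walls round the work are solid. World frame = base frame: x ahead of the robot, y to its left, z up, the work surface at z = 0. Lengths are in m, angles in degrees, forces in N, time in s.
With the tool pointing down it reaches from about 0.15 to 0.775 m from the base axis. Payload 6.1 kg.
Tool frame: the origin (TCP) lies at the centre of the arm's flange, where the gripper is bolted on; the fingertips stand 173 mm ahead of it and the grasp point (between the pads) lies 155 mm ahead of it; z points along the fingers, y is the line along which they close (so a half turn about z gives the same grasp; the last joint's range is limited). The gripper opens to 85 mm and grips with 20 to 120 N. Pads are 22 mm wide; open, the fingers measure 114 mm over their backs; the gripper's body (76 mm by 85 mm) begins 54 mm behind the grasp point. The pads swing forward as they close: fully open they stand 13 mm farther back than shut.
Start: joints at [67.838, 7.208, -2.269, 80.523, 0, 90], TCP at [0.198, 0.486, 0.405] pointing down, gripper open.
Joint ranges: [-155.77, 155.77], [-54.66, 111.73], [-72.52, 77.12], [-102.08, 115.82], [-83.92, 84.16], [-180, 180]. Speed limits (degrees/s): [136.94, 136.94, 172.46, 180, 180, 180].

INTERFACE

Orientations are given as a 3x3 rotation matrix whose columns are the frame's x, y, z axes.
In Python, from bench import state, optics, ticket gives the robot as it stands.
- The arm moves only by the tool apply_moves, never from a script. Its argument "targets" is a list of rows, each a list of 3 entries, a list of its own where there are three numbers: the shift along the tool's x, y, z in m, then the turn about the tool's z in degrees, then the opening, from 0 (shut) to 1 (fully open). A call has 1 to 5 rows; each row shifts and turns the commanded pose from where the row before left it, along the tool's axes as they then stand; what a row does not reach is not made up. A row lasts 1/12 s, in which the tool goes at most 41.7 mm and 7.16 degrees, less where a joint would pass 70% of its speed; a pose out of reach is approached as far as the arm can. A call with a gripper value outside its range is refused whole. The fingers move at their own pace and stop on an object; the grip force is fixed at half the most. Time passes only in rows, so rows that do not move let the fingers close. It gives the time, the measured TCP pose, the force, the opening and the grip force at its end, in the units of the state.
- state(): the state, without advancing time (a new reading comes with each control period).
- optics.snapshot(name): name is "scene" or "side" or "wrist"; returns a dict with "img" (400x640x3 uint8, red, green, blue), "fov_y" (degrees; the focal length in pixels is half the picture's height over the tangent of half this angle, whatever the lens; pixels are square), "cx", "cy" (the principal point, pixels), "distortion" ([k1, k2, p1, p2, k3] as OpenCV has them; the pictures are not rectified), "R" (3x3) and "t" (3): a world point X has camera coordinates R X + t; the wrist camera has in their place "T_tool_cam" (4x4, takes a point from camera to tool coordinates, whose origin is the TCP and whose axes are the flange's). Camera axes: x right, y down, z forward; pixel columns grow to the right and rows downward; lengths in m; the calibration is good to about 2 mm. A picture is of the moment at which its call begins: read the wrist's pose just before it. There is no depth.
- ticket.finish_job(): hands the job in; it is judged then, once.
Trained networks look in the newest picture that a camera, given by its name, has taken for a name from the list of things; names that differ only in an ending like _2 or _b are one class to them, and where a whole thing is asked for, a point or a joint stands for the part that bears it (a point fixed in the world has none). Each returns a list of dicts, best first, with "p" (0 to 1); they miss things now and then, are a little off and sometimes report something else, mostly with a low value. They report only what shows in the picture. A call takes as long as a camera call.
- optics.masks_of(target, camera): "mask" (400x640 bool, what is visible of it) and "point" ([row, column] in pixels, amid what is visible of it).
- optics.pinpoint(target, camera): "point" ([row, column] in pixels: a listed point, or the origin of a listed thing).
The state is a dict: "clock": time; "joint_pos": joint angles; "joint_velocities": joint speeds; "joint_efforts": joint torques, N m; "tcp_pos": TCP position; "tool_rot": TCP orientation; "contact_force": force on the tool from outside, world axes, zero at the start; "wrist_torque": the same for the moment, N m; "finger_gap": opening from 0.0 (shut) to 1.0 (fully open); "grasp_force": force on a finger pad.
Only numpy, scipy, OpenCV 4.12 (cv2) and the standard library are available. Lean on these libraries where they do the work, as an engineer would, in place of code of your own. Each camera call takes 0.05 s, during which the arm holds its last target. There are 200 camera calls.

## Working session

There is one attempt and no reset: what is moved stays moved. The work goes in short steps, Python scripts to look and compute and a tool call to move; the robot and the scene stay as the last step left them, time stands still between calls to the robot, and variables do not carry over. Pictures are saved under pics/ and viewed, at most 10 in all, crops included, and the job is handed in when it is done.

Besides the shell and the picture viewer there is one more tool, called after "Call:" as name(argument=value, ...), one argument or row to a line, values as JSON. apply_moves: Moves the arm, as the interface text tells. Its arguments: {"type":"object","properties":{"targets":{"type":"array","items":{"type":"array"}}},"required":["targets"]}

```bash
mkdir -p pics; cat > h.py <<'E'
import numpy as np, cv2
from bench import state, optics, ticket
def snap(n):
    s=state(); c=optics.snapshot(n)
    f=200/np.tan(np.radians(c["fov_y"])/2)
    K=np.array([[f,0,c["cx"]],[0,f,c["cy"]],[0,0,1.]])
    if "R" in c: R=np.array(c["R"]);t=np.array(c["t"])
    else:
        T=np.eye(4);T[:3,:3]=s["tool_rot"];T[:3,3]=s["tcp_pos"]
        M=np.linalg.inv(T@np.array(c["T_tool_cam"]));R=M[:3,:3];t=M[:3,3]
    return dict(img=c["img"],K=K,D=np.array(c["distortion"],float),R=R,t=t)
def proj(c,X):
    return cv2.projectPoints(np.atleast_2d(X).astype(float),cv2.Rodrigues(c["R"])[0],c["t"],c["K"],c["D"])[0].reshape(-1,2)
def ray(c,uv):
    p=cv2.undistortPoints(np.array(uv,float).reshape(-1,1,2),c["K"],c["D"]).reshape(-1,2)
    d=np.c_[p,np.ones(len(p))]@c["R"]; o=-c["R"].T@c["t"]
    return o,d/np.linalg.norm(d,axis=1)[:,None]
def onz(c,uv,z):
    o,d=ray(c,uv); return o+d*((z-o[2])/d[:,2])[:,None]
def tri(cs,uvs):
    A=np.zeros((3,3));b=np.zeros(3)
    for c,uv in zip(cs,uvs):
        o,d=ray(c,uv);P=np.eye(3)-np.outer(d[0],d[0]);A+=P;b+=P@o
    X=np.linalg.solve(A,b); return X,[np.linalg.norm(proj(c,X)[0]-uv) for c,uv in zip(cs,uvs)]
def save(c,n): cv2.imwrite(f"pics/{n}.png",c["img"][:,:,::-1])
E
python3 - <<'E'
from h import *
np.set_printoptions(precision=4,suppress=True)
print(state())
for n in ["scene","side","wrist"]:
    c=snap(n);save(c,n+"0");print(n,"cam at",-c["R"].T@c["t"],"fwd",c["R"][2],c["K"][0,0],c["D"])
    for t in ["carriage","carriage_bore","stand","stop_head","bend_mid","sample_vial"]:
        r=optics.pinpoint(t,n); print(t,[(np.round(q["point"],1),round(q["p"],2)) for q in r[:2]])
E
cd pics; python3 -c "
import cv2,numpy as np
cv2.imwrite('a.png',np.vstack([cv2.imread('scene0.png')]))"
```

```text
{'clock': 0.0, 'joint_pos': array([67.8366,  7.2405, -2.3268, 80.5219,  0.    , 90.0019]), 'joint_velocities': array([ 0.0904, -0.0389, -0.0696, -0.1146,  0.0325, -0.048 ]), 'joint_efforts': array([  0.0002, -43.5917,  35.2922,   0.0174,   0.    ,  -0.    ]), 'tcp_pos': array([0.198 , 0.4861, 0.4039]), 'tool_rot': array([[-0.9261,  0.3773, -0.0006],
       [ 0.3773,  0.9261, -0.0014],
       [ 0.    , -0.0016, -1.    ]]), 'contact_force': array([ 0.7866, -0.0857,  0.0075]), 'wrist_torque': array([-0.0268, -0.0125,  0.0128]), 'grasp_force': 0.0, 'finger_gap': 1.0015378389024565}
scene cam at [-0.279  -0.4812  1.0639] fwd [ 0.5879  0.3741 -0.7173] 389.3207361241132 [-0.0854  0.      0.      0.      0.    ]
carriage [(array([180.2, 234.9]), 0.55)]
carriage_bore [(array([173.8, 228.7]), 0.76), (array([179. , 231.6]), 0.74)]
stand [(array([286.9, 405.7]), 0.77), (array([247.9, 431.1]), 0.52)]
stop_head [(array([246.9, 431.8]), 0.66)]
bend_mid [(array([241.8, 396.4]), 0.7)]
sample_vial [(array([289.8, 406.3]), 0.66)]
side cam at [ 0.3498 -0.9788  0.5761] fwd [ 0.135   0.8899 -0.4358] 401.8695607695335 [-0.0941  0.      0.      0.      0.    ]
carriage []
carriage_bore [(array([159.1, 300. ]), 0.57)]
stand [(array([318.8, 311.2]), 0.64)]
stop_head [(array([271.3, 367.7]), 0.73)]
bend_mid [(array([246.8, 334.1]), 0.86)]
sample_vial [(array([313.4, 311.6]), 0.61), (array([157.3, 298.2]), 0.54)]
wrist cam at [0.1191 0.5189 0.3746] fwd [ 0.3044 -0.1224 -0.9446] 316.9463655609376 [-0.01  0.    0.    0.    0.  ]
carriage [(array([355.7, 363. ]), 0.63)]
carriage_bore [(array([378. , 366.9]), 0.6)]
stand []
stop_head []
bend_mid []
sample_vial []
```

View pics/scene0.png

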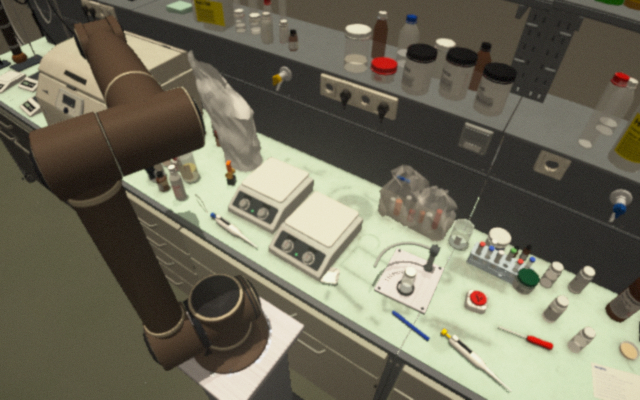

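View pics/side0.png

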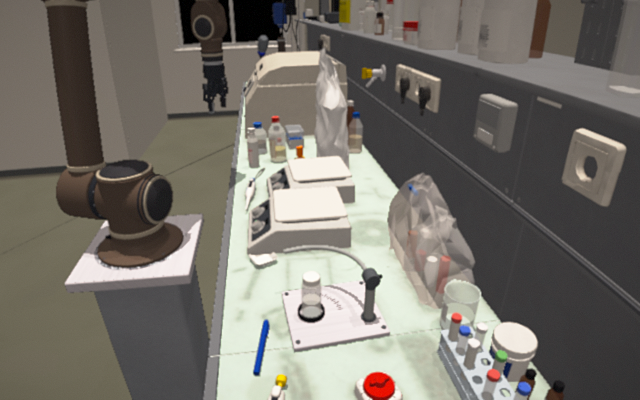

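The scene view shows the carriage's orange tab at about (231,165). The stand has its vial at (407,280), its clamp head at (432,250), and a rod that curves round to a nose near (378,265). In the side view the rod runs from the head at (371,275) to a nose near (258,258).

```bash
python3 - <<'E'
from h import *
np.set_printoptions(precision=4,suppress=True)
a=snap("scene");b=snap("side");w=snap("wrist");save(w,"w1")
def pp(t,n):
    r=optics.pinpoint(t,n); return [np.array(q["point"])[::-1] for q in r]
for t in ["carriage_bore","stop_head","bend_mid","sample_vial","stand"]:
    P,Q=pp(t,"scene"),pp(t,"side")
    if P and Q: print(t,tri([a,b],[P[0],Q[0]]))
for t,z in [("stand",0),("stop_head",.11),("bend_mid",.11),("sample_vial",.003)]:
    print(t,[onz(c,pp(t,n)[0],z) for c,n in ((a,"scene"),(b,"side")) if pp(t,n)])
for t,z in [("carriage",0),("carriage_bore",.05)]:
    for c,n in ((a,"scene"),(b,"side"),(w,"wrist")):
        for p in pp(t,n): print(t,n,p,onz(c,p,z))
sc=a["img"][215:325,350:480];si=b["img"][225:355,230:410]
cv2.imwrite("pics/crop1.png",np.hstack([cv2.resize(sc,(390,330),interpolation=2),cv2.resize(si,(400,330),interpolation=2)])[:,:,::-1])
E
```

```text
carriage_bore (array([ 0.5428,  0.3699, -0.3122]), [np.float64(62.102960986746716), np.float64(72.71399957887581)])
stop_head (array([ 0.5376, -0.3681,  0.1116]), [np.float64(0.10823891630799133), np.float64(0.17516612502263787)])
bend_mid (array([ 0.4904, -0.2678,  0.1126]), [np.float64(0.518803490369444), np.float64(0.7637262253271856)])
sample_vial (array([ 0.4282, -0.3555,  0.0149]), [np.float64(0.3980584195818616), np.float64(0.6184172438881682)])
stand (array([ 0.4331, -0.343 , -0.0083]), [np.float64(2.2537160625160935), np.float64(3.480645052432125)])
stand [array([[ 0.4353, -0.3406,  0.    ]]), array([[ 0.4263, -0.3591,  0.    ]])]
stop_head [array([[ 0.5394, -0.3678,  0.11  ]]), array([[ 0.5379, -0.3664,  0.11  ]])]
bend_mid [array([[ 0.4946, -0.2666,  0.11  ]]), array([[ 0.4897, -0.2659,  0.11  ]])]
sample_vial [array([[ 0.4376, -0.3534,  0.003 ]]), array([[ 0.4289, -0.3435,  0.003 ]])]
carriage scene [232.2 179.3] [[0.4976 0.4452 0.    ]]
carriage wrist [361.9 356.5] [[0.4922 0.4304 0.    ]]
carriage_bore scene [232.2 175.2] [[0.4786 0.4179 0.05  ]]
carriage_bore side [312.2 322.7] [[ 0.4172 -0.42    0.05  ]]
carriage_bore side [301.1 158. ] [[0.4933 0.4629 0.05  ]]
carriage_bore wrist [366.8 379.1] [[0.4819 0.4351 0.05  ]]
```

View pics/w1.png

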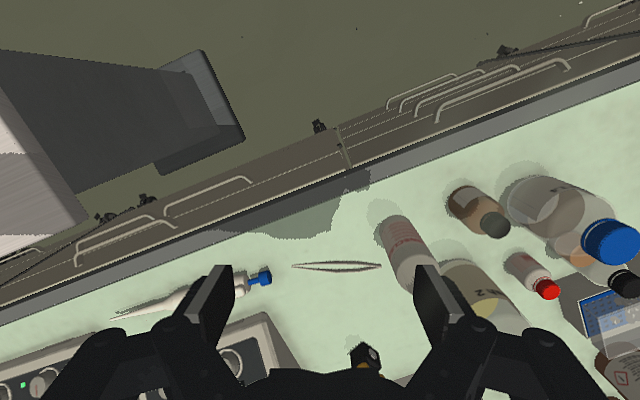

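View pics/crop1.png

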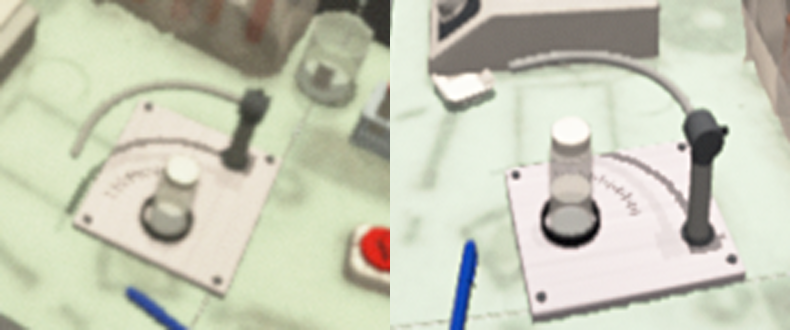

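The wrist view puts the carriage at about (365,357), half hidden behind the gripper. The crops show the rod running level from the head to its free nose, with the nose pointing toward −x. I'll move over the carriage for a closer look.

Call:
apply_moves(
  targets=[
    [[-0.035,0.01,0],0,1],
    [[-0.035,0.01,0],0,1],
    [[-0.035,0.01,0],0,1],
    [[-0.035,0.01,0],0,1],
    [[-0.035,0.01,0],0,1],
  ],
)

```text
clock: 3.22
tcp_pos: [0.3805, 0.4661, 0.4048]
tool_rot: [[-0.926, 0.377, 0.0], [0.377, 0.926, 0.0], [-0.0, 0.0, -1.0]]
contact_force: [-0.6, 0.9, -0.8]
finger_gap: 1.0
grasp_force: 0.0
```

Call:
apply_moves(
  targets=[
    [[-0.035,0.01,0],0,1],
    [[-0.03,0,0],0,1],
    [[0,0,0],0,1],
    [[0,0,0],0,1],
  ],
)

```text
clock: 3.55
tcp_pos: [0.4444, 0.4506, 0.4039]
tool_rot: [[-0.925, 0.38, -0.001], [0.38, 0.925, -0.001], [0.001, -0.001, -1.0]]
contact_force: [-1.5, 0.1, -0.7]
finger_gap: 1.001
grasp_force: 0.0
```

```bash
python3 - <<'E'
from h import *
np.set_printoptions(precision=4,suppress=True)
w=snap("wrist");s=state();print(s["tcp_pos"],s["joint_pos"],s["clock"])
for t,z in [("carriage",0),("carriage_bore",.05)]:
    for q in optics.pinpoint(t,"wrist"): p=np.array(q["point"])[::-1];print(t,p,onz(w,p,z),q["p"])
r=optics.masks_of("carriage","wrist")
im=w["img"].copy()
if r: m=r[0]["mask"].astype(np.uint8);print(m.sum());cs,_=cv2.findContours(m,0,1);cv2.drawContours(im,cs,-1,(0,255,0),1)
w["img"]=im;save(w,"w2")
E
```

```text
[0.4433 0.451  0.4043] [45.4895 19.2612 12.9267 83.7132  0.0213 67.7216] 3.6
carriage [321.6 202. ] [[0.4856 0.4318 0.    ]] 0.77
carriage_bore [324.3 213.1] [[0.4826 0.4365 0.05  ]] 0.81
1614
```

View pics/w2.png

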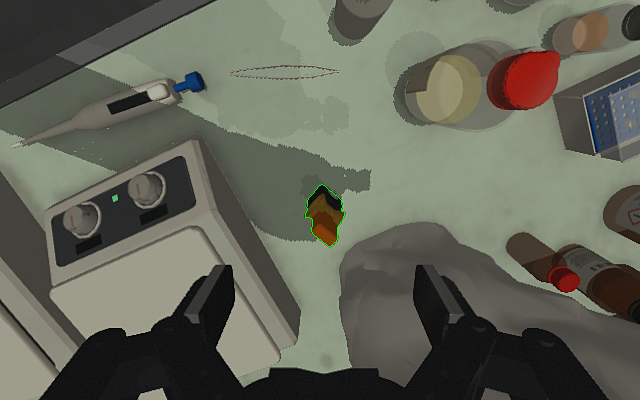

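The carriage sits at (324,213), between the balance and the bag. I'll fit its yaw to the mask.

```bash
cat >> h.py <<'E'
def box(x,y,z0,z1): return np.array([[a*x/2,b*y/2,z] for a in(-1,1) for b in(-1,1) for z in(z0,z1)])
def cyl(r,xs):
    t=np.linspace(0,2*np.pi,24); return np.vstack([np.c_[0*t+x,r*np.cos(t),.05+r*np.sin(t)] for x in xs])
PARTS=[box(.034,.030,0,.031),cyl(.0175,(-.016,-.012,.012,.016)),box(.012,.012,.03,.034),box(.026,.014,.068,.106)]
def sil(c,x,y,yaw,S=4,z=0):
    m=np.zeros((400*S,640*S),np.uint8);cy,sy=np.cos(yaw),np.sin(yaw)
    R=np.array([[cy,-sy,0],[sy,cy,0],[0,0,1]])
    for p in PARTS:
        q=proj(c,p@R.T+[x,y,z])*S+S/2
        cv2.fillConvexPoly(m,cv2.convexHull(q.astype(np.int32)),1)
    return m
E
python3 - <<'E'
from h import *
from scipy.optimize import minimize
w=snap("wrist");S=4
M=cv2.resize(optics.masks_of("carriage","wrist")[0]["mask"].astype(np.uint8),None,fx=S,fy=S,interpolation=0)
def iou(v):
    m=sil(w,v[0]/1e3,v[1]/1e3,v[2]/20); return -(m&M).sum()/(m|M).sum()
out=[]
for y0 in np.arange(0,180,20):
    r=minimize(iou,[484,434,np.radians(y0)*20],method="Nelder-Mead",options=dict(initial_simplex=[[484,434,np.radians(y0)*20]]+[[484+a,434+b,np.radians(y0+d)*20] for a,b,d in((5,0,0),(0,5,0),(0,0,12))],maxfev=100))
    out.append((r.fun,r.x[0],r.x[1],np.degrees(r.x[2]/20)))
for o in sorted(out)[:6]: print(np.round(o,3))
o=min(out);im=cv2.resize(w["img"],None,fx=S,fy=S,interpolation=2)
cs,_=cv2.findContours(sil(w,o[1]/1e3,o[2]/1e3,np.radians(o[3])),0,1);cv2.drawContours(im,cs,-1,(0,255,255),1)
u,v=280*S,160*S
cv2.imwrite("pics/c3.png",cv2.resize(im[v:v+400,u:u+400],(600,600))[:,:,::-1])
E
```

```text
[  0.    495.667 370.667 188.   ]
[  0.    517.333 479.     -8.   ]
[  0.    518.167 372.333 104.   ]
[  0.    520.111 379.556  22.667]
[  0.    520.111 379.556 193.333]
[  0.    528.136 477.395 -82.519]<stdin>:6: RuntimeWarning: overflow encountered in scalar negative
```

View pics/c3.png

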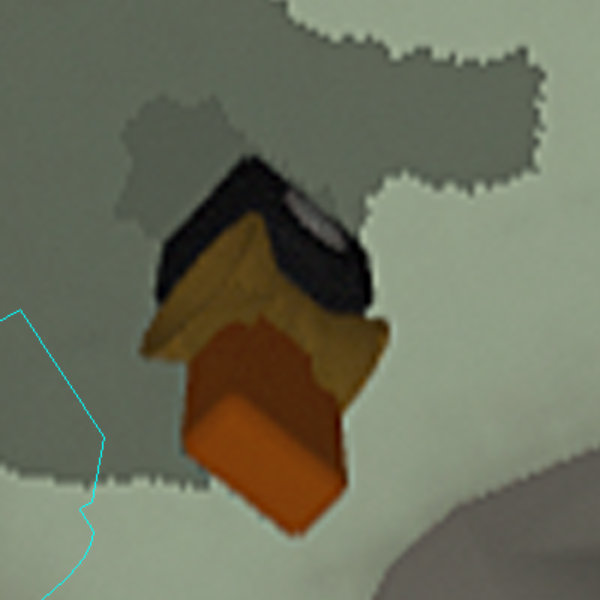

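The crop shows the tab top with its long edge running lower-right, from (230,400) to (345,485). The fit failed on an unsigned overflow, so I'll correct that.

```bash
cat > fit.py <<'E'
from h import *
from scipy.optimize import minimize
def fit(c,M,x0,y0,yaw0s,S=4,z=0):
    M=cv2.resize(M.astype(np.uint8),None,fx=S,fy=S,interpolation=0)
    def iou(v):
        m=sil(c,v[0]/1e3,v[1]/1e3,v[2]/20,S,z); return -float((m&M).sum())/float((m|M).sum())
    out=[]
    for y in yaw0s:
        b=[x0*1e3,y0*1e3,np.radians(y)*20]
        r=minimize(iou,b,method="Nelder-Mead",options=dict(initial_simplex=[b,[b[0]+5,b[1],b[2]],[b[0],b[1]+5,b[2]],[b[0],b[1],b[2]+4]],maxfev=100))
        out.append((r.fun,r.x[0],r.x[1],np.degrees(r.x[2]/20)))
    return sorted(out)
E
python3 - <<'E'
from fit import *
w=snap("wrist")
for o in fit(w,optics.masks_of("carriage","wrist")[0]["mask"],.484,.434,range(0,180,20))[:5]: print(np.round(o,3))
# tab top long edges -> yaw
e=np.array([[230,398],[345,487],[185,445],[295,535]])/6+[280,160]
P=onz(w,e,.106);print(P,np.degrees(np.arctan2(*(P[1]-P[0])[1::-1])),np.degrees(np.arctan2(*(P[3]-P[2])[1::-1])),P.mean(0))
s=state();R=s["tool_rot"];print("tool y yaw",np.degrees(np.arctan2(R[1,1],R[0,1])))
E
```

```text
[ -0.921 483.073 436.168  24.341]
[ -0.92  483.129 436.13  203.63 ]
[ -0.92  483.122 436.076  22.644]
[ -0.92  483.185 436.118 203.412]
[ -0.919 483.065 435.821  22.882]
[[0.4705986  0.43601201 0.106     ]
 [0.49141151 0.44693844 0.106     ]
 [0.47532731 0.42650989 0.106     ]
 [0.4962783  0.43657242 0.106     ]] 27.69871718585954 25.65447797716661 [0.48340393 0.43650819 0.106     ]
tool y yaw 67.91839363537946
```

```bash
python3 - <<'E'
from h import *
np.set_printoptions(precision=3,suppress=True)
w=snap("wrist");b=snap("side");a=snap("scene")
for z in (0,.1,.15,.2): print(z,"bag px",onz(w,[[345,255],[343,300],[400,225],[350,370]],z)[:,:2].tolist(),"balance",onz(w,[[205,150],[300,330],[255,240]],z)[:,:2].tolist())
# side-view edges at y planes
for uv in [[322,60],[318,100],[320,150],[352,170],[300,152]]:
    o,d=ray(b,uv); print(uv,[ (o+d[0]*((y-o[1])/d[0][1])).round(3).tolist() for y in (.40,.46,.52)])
cv2.imwrite("pics/c4.png",np.hstack([cv2.resize(a["img"][40:230,170:310],(400,543),interpolation=2),cv2.resize(b["img"][40:230,230:370],(400,543),interpolation=2)])[:,:,::-1])
E
```

```text
0 bag px [[0.5651500151054327, 0.4339718185000353], [0.6307564211103206, 0.40611096607805497], [0.5511661632494762, 0.5150069866523836], [0.7550179865071385, 0.37032390674490445]] balance [[0.3715777344385706, 0.3296909226127727], [0.6558691224985901, 0.3293091524691893], [0.500221724490565, 0.3326686416800785]]
0.1 bag px [[0.5112452399141179, 0.44738389246879523], [0.559355548870423, 0.42695304890593283], [0.5009906401858665, 0.5068083787887008], [0.6504786977621584, 0.4007097811215761]] balance [[0.36929534819827625, 0.370912913110427], [0.5777711258862874, 0.3706329544802176], [0.46363220466793564, 0.37309652585553743]]
0.15 bag px [[0.4842928523184604, 0.45408992945317517], [0.5236551127504744, 0.43737409031987173], [0.4759028786540616, 0.5027090748568593], [0.5982090533896685, 0.41590271830991193]] balance [[0.36815415507812904, 0.3915239083592541], [0.5387221275801362, 0.3912948554857317], [0.445337444756621, 0.39331046794326685]]
0.2 bag px [[0.457340464722803, 0.4607959664375551], [0.4879546766305256, 0.4477951317338107], [0.45081511712225675, 0.49860977092501785], [0.5459394090171785, 0.4310956554982478]] balance [[0.36701296195798183, 0.41213490360808125], [0.4996731292739849, 0.41195675649124586], [0.4270426848453064, 0.4135244100309963]]
[322, 60] [[0.566, 0.4, 0.416], [0.575, 0.46, 0.409], [0.584, 0.52, 0.402]]
[318, 100] [[0.551, 0.4, 0.282], [0.56, 0.46, 0.269], [0.569, 0.52, 0.257]]
[320, 150] [[0.557, 0.4, 0.1], [0.566, 0.46, 0.079], [0.575, 0.52, 0.058]]
[352, 170] [[0.679, 0.4, 0.013], [0.693, 0.46, -0.011], [0.707, 0.52, -0.036]]
[300, 152] [[0.484, 0.4, 0.096], [0.489, 0.46, 0.075], [0.495, 0.52, 0.054]]
```

View pics/c4.png

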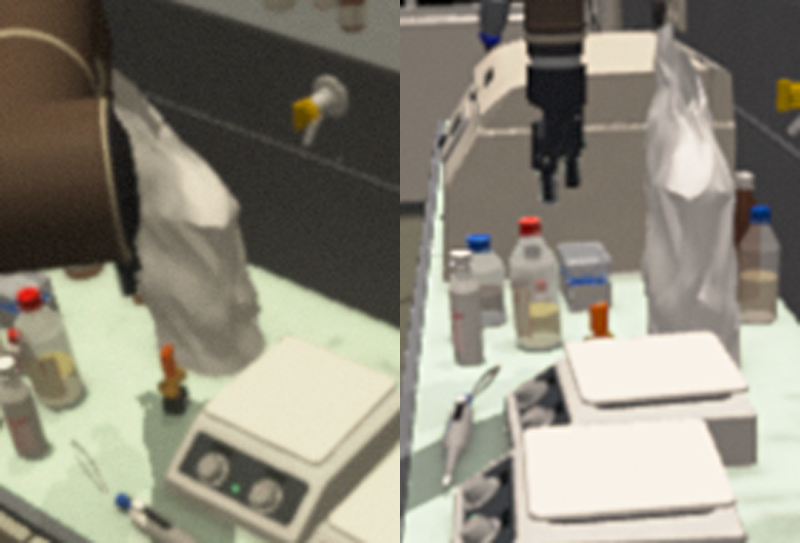

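The bag starts at about x=0.56, so there is clearance. I'll align over the carriage and descend partway.

Call:
apply_moves(
  targets=[
    [[-0.0423,0.0015,0],-6.8,0.5],
    [[0,0,0],-6.8,0.5],
    [[0,0,0],-6.8,0.5],
    [[0,0,0],-6.8,0.5],
    [[0,0,0],-6.8,0.5],
  ],
)

```text
clock: 4.52
tcp_pos: [0.4823, 0.4368, 0.4045]
tool_rot: [[-0.978, -0.211, -0.0], [-0.211, 0.978, -0.0], [0.0, -0.0, -1.0]]
contact_force: [0.7, 0.7, 0.2]
finger_gap: 0.499
grasp_force: 0.0
```

Call:
apply_moves(
  targets=[
    [[0,0,0.03],-6.8,0.5],
    [[0,0,0.03],-6.4,0.5],
    [[0,0,0],0,0.5],
    [[0,0,0],0,0.5],
  ],
)

```text
clock: 4.85
tcp_pos: [0.4815, 0.4365, 0.3433]
tool_rot: [[-0.907, -0.42, -0.003], [-0.42, 0.907, -0.003], [0.004, -0.001, -1.0]]
contact_force: [-0.8, -0.2, 1.3]
finger_gap: 0.496
grasp_force: 0.0
```

```bash
python3 - <<'E'
from fit import *
w=snap("wrist");s=state();print(s["tcp_pos"],s["clock"],s["tool_rot"])
for o in fit(w,optics.masks_of("carriage","wrist")[0]["mask"],.483,.436,(10,25,40))[:3]: print(np.round(o,3))
E
```

```text
[0.48193295 0.43690826 0.3454032 ] 4.9 [[-9.07271024e-01 -4.20546243e-01 -3.83504145e-04]
 [-4.20546120e-01  9.07271089e-01 -3.63041102e-04]
 [ 5.00617794e-04 -1.68095492e-04 -9.99999861e-01]]
[ -0.855 483.723 436.233  23.608]
[ -0.854 483.302 436.154  25.852]
[ -0.854 483.846 436.217  25.987]
```

Call:
apply_moves(
  targets=[
    [[-0.0015,0,0.033],0,0.5],
    [[0,0,0.033],0,0.5],
    [[0,0,0.032],0,0.5],
    [[0,0,0],0,0.3],
    [[0,0,0],0,0.0],
  ],
)

```text
clock: 5.37
tcp_pos: [0.4834, 0.4376, 0.2474]
tool_rot: [[-0.906, -0.422, -0.001], [-0.422, 0.906, -0.001], [0.001, -0.0, -1.0]]
contact_force: [-0.5, 0.2, 0.8]
finger_gap: 0.228
grasp_force: 0.0
```

Call:
apply_moves(
  targets=[
    [[0,0,0],0,0],
    [[0,0,0],0,0],
    [[0,0,0],0,0],
    [[0,0,0],0,0],
    [[0,0,0],0,0],
  ],
)

```text
clock: 5.78
tcp_pos: [0.4838, 0.4378, 0.2484]
tool_rot: [[-0.906, -0.423, 0.002], [-0.423, 0.906, 0.002], [-0.003, 0.001, -1.0]]
contact_force: [0.3, -0.6, 3.5]
finger_gap: 0.158
grasp_force: 63.0
```

Call:
apply_moves(
  targets=[
    [[0,0,-0.02],0,0],
    [[0,0,-0.04],0,0],
    [[0,0,-0.04],0,0],
    [[0,0,-0.04],0,0],
    [[0,0,-0.02],0,0],
  ],
)

```text
clock: 6.2
tcp_pos: [0.4832, 0.4373, 0.4127]
tool_rot: [[-0.906, -0.423, 0.005], [-0.423, 0.906, 0.004], [-0.006, 0.002, -1.0]]
contact_force: [-0.3, 1.2, -1.5]
finger_gap: 0.147
grasp_force: 62.2
```

Call:
apply_moves(
  targets=[
    [[0,0,-0.01],6.25,0],
    [[0,0,-0.02],6.25,0],
    [[0,0,0],6.25,0],
    [[0,0,0],6.25,0],
    [[0,-0.03,0],0,0],
  ],
)

```text
clock: 6.62
tcp_pos: [0.4834, 0.4106, 0.4358]
tool_rot: [[-1.0, 0.001, -0.0], [0.001, 1.0, 0.002], [0.0, 0.002, -1.0]]
contact_force: [1.0, -1.4, -2.8]
finger_gap: 0.151
grasp_force: 62.0
```

Call:
apply_moves(
  targets=[
    [[0,-0.04,0],0,0],
    [[0,-0.04,0],0,0],
    [[0,-0.04,0],0,0],
    [[0,-0.04,0],0,0],
    [[0,-0.04,0],0,0],
  ],
)

```text
clock: 7.03
tcp_pos: [0.4829, 0.2058, 0.437]
tool_rot: [[-1.0, -0.001, 0.001], [-0.001, 1.0, 0.0], [-0.001, 0.0, -1.0]]
contact_force: [0.0, -0.6, -1.6]
finger_gap: 0.153
grasp_force: 62.0
```

Call:
apply_moves(
  targets=[
    [[0,-0.04,0],0,0],
    [[0,-0.04,0],0,0],
    [[0,-0.04,0],0,0],
    [[0,-0.04,0],0,0],
    [[0,-0.04,0],0,0],
  ],
)

```text
clock: 7.45
tcp_pos: [0.483, 0.0057, 0.4372]
tool_rot: [[-1.0, -0.001, 0.001], [-0.001, 1.0, 0.0], [-0.001, 0.0, -1.0]]
contact_force: [1.6, 0.2, -1.8]
finger_gap: 0.151
grasp_force: 62.0
```

Call:
apply_moves(
  targets=[
    [[0,-0.04,0],0,0],
    [[0,-0.04,0],0,0],
    [[0,-0.04,0],0,0],
    [[0,-0.04,0],0,0],
    [[0,-0.04,0],0,0],
  ],
)

```text
clock: 7.87
tcp_pos: [0.4831, -0.1944, 0.4372]
tool_rot: [[-1.0, -0.0, 0.001], [-0.0, 1.0, -0.0], [-0.001, -0.0, -1.0]]
contact_force: [1.4, 0.6, -1.9]
finger_gap: 0.151
grasp_force: 62.0
```

Call:
apply_moves(
  targets=[
    [[-0.015,-0.04,0],0,0],
    [[0,0,0],0,0],
    [[0,0,0],0,0],
    [[0,0,0],0,0],
  ],
)

```text
clock: 8.2
tcp_pos: [0.4983, -0.2316, 0.4366]
tool_rot: [[-1.0, 0.0, -0.001], [0.0, 1.0, 0.001], [0.001, 0.001, -1.0]]
contact_force: [0.0, 0.8, -2.3]
finger_gap: 0.152
grasp_force: 62.3
```

```bash
python3 - <<'E'
from fit import *
np.set_printoptions(precision=4,suppress=True)
s=state();w=snap("wrist");print(s["tcp_pos"],s["clock"],s["joint_pos"]);print(s["tool_rot"],s["contact_force"],s["wrist_torque"])
z=s["tcp_pos"][2]-.247
for t in ["carriage","stand","stop_head","bend_mid","sample_vial"]:
    r=optics.masks_of(t,"wrist");p=optics.pinpoint(t,"wrist");print(t,[(q["point"],q["p"]) for q in p],[int(q["mask"].sum()) for q in r])
    if t=="carriage" and r: print(fit(w,r[0]["mask"],s["tcp_pos"][0],s["tcp_pos"][1],(0,),z=z))
save(w,"w5")
E
```

```text
[ 0.4983 -0.2316  0.4366] 8.2 [-24.9337  10.1005   5.12    85.0654   0.0209 -24.9253]
[[-1.      0.0001 -0.0006]
 [ 0.0001  1.      0.0007]
 [ 0.0006  0.0007 -1.    ]] [ 0.0449  0.8408 -2.3244] [ 0.0286  0.007  -0.0011]
carriage [([215.3, 320.5], 0.87)] [5152]
[(np.float64(-0.7753064815076162), np.float64(494.7503644196173), np.float64(-230.51849495841685), np.float64(1.7620307555216057))]
stand [([93.4, 224.0], 0.92)] [21749]
stop_head [([215.7, 186.7], 0.91)] [1094]
bend_mid [([179.9, 283.0], 0.67)] [21562]
sample_vial [([100.3, 220.7], 0.81)] [2366]
```

View pics/w5.png

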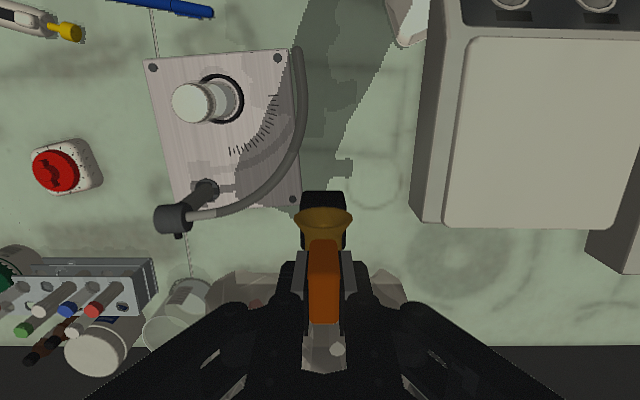

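The wrist view shows the whole rod: the head face near (188,215), the bend outward through about (290,150), and the nose near (297,50). The vial is at (195,100). I'll fit the rod's pose from its edges in all three cameras.

```bash
cat > rod.py <<'E'
from h import *
from scipy.optimize import differential_evolution, minimize
import pickle
np.set_printoptions(precision=4,suppress=True)
def curve(p):
    """p = nominal-frame bend centre x,y (after swing), rod yaw, roll -> points, tangents, heading from nose to stop"""
    x,y,yaw,roll=p
    th=np.radians(np.linspace(90,0,19))
    L=[np.c_[np.linspace(-.03,0,5)[:-1],np.full(4,.11)],.11*np.c_[np.cos(th),np.sin(th)],np.c_[np.full(3,.11),np.linspace(0,-.023,4)[1:]]]
    q=np.vstack(L);t=np.gradient(q,axis=0)
    R=np.array([[np.cos(yaw),-np.sin(yaw)],[np.sin(yaw),np.cos(yaw)]])
    z=.11-np.sin(roll)*(q[:,0]-.11)      # roll about root axis (x=.11, along y)
    X=np.c_[q@R.T+[x,y],z]; T=np.gradient(X,axis=0)
    return X,T/np.linalg.norm(T,axis=1)[:,None]
def edges(c,p):
    X,T=curve(p);o=-c["R"].T@c["t"];v=X-o;n=np.cross(T,v);n/=np.linalg.norm(n,axis=1)[:,None]
    return proj(c,X),proj(c,X+.005*n),proj(c,X-.005*n),proj(c,X[:1]-.0*T[:1])
def prep(c,s):
    im=cv2.GaussianBlur(c["img"],(0,0),s).astype(np.float32)
    c["gx"]=cv2.Sobel(im,cv2.CV_32F,1,0)/8;c["gy"]=cv2.Sobel(im,cv2.CV_32F,0,1)/8
def score(c,p):
    m,e1,e2,nz=edges(c,p);tot=0
    for e in(e1,e2):
        d=e-m;d/=np.linalg.norm(d,axis=1)[:,None]
        a,b=e[:,:1].astype(np.float32),e[:,1:].astype(np.float32)
        g=cv2.remap(c["gx"],a,b,1)[:,0]*d[:,:1]+cv2.remap(c["gy"],a,b,1)[:,0]*d[:,1:]
        tot+=np.minimum(np.linalg.norm(g,axis=1)[:-1],25).mean()
    t=m[0]-m[1];t/=np.linalg.norm(t);e=m[:1].astype(np.float32)   # nose edge
    g=cv2.remap(c["gx"],e[:,:1],e[:,1:],1)[0,0]*t[0]+cv2.remap(c["gy"],e[:,:1],e[:,1:],1)[0,0]*t[1]
    return tot+.4*min(np.linalg.norm(g),25)
E
python3 - <<'E'
from rod import *
C={n:snap(n) for n in("wrist","scene","side")}
for n in("scene","side"): C[n]["img"]=cv2.imread(f"pics/{n}0.png")[:,:,::-1].copy()
pickle.dump(C,open("C.pkl","wb"))
w=C["wrist"]
for uv,z,l in [((196,102),.097,"vialcap"),((188,215),.11,"head"),((297,50),.11,"nose"),((303,110),.11,"arc"),((153,68),.004,"scr"),((277,58),.004,"scr"),((292,199),.004,"scr")]: print(l,onz(w,uv,z))
b=[(.40,.46),(-.39,-.31),(-.25,.25),(-.07,.07)]
for names,s in [(["wrist"],1.5),(["scene"],1.),(["side"],1.),(["wrist","scene","side"],1.2)]:
    for n in names: prep(C[n],s)
    r=differential_evolution(lambda p:-sum(score(C[n],p) for n in names),b,seed=1,popsize=25,maxiter=120,tol=1e-6)
    X,T=curve(r.x);print(names,r.fun,r.x,"nose",X[0],"stop",X[-1],[round(float(score(C[n],r.x)),1) for n in names])
ims=[]
for n in C:
    im=cv2.resize(C[n]["img"],None,fx=3,fy=3,interpolation=2);_,e1,e2,_=edges(C[n],r.x)
    for e in(e1,e2):cv2.polylines(im,[(e*3+1).astype(np.int32)],False,(255,0,0),1)
    u=(_:=proj(C[n],curve(r.x)[0]).mean(0)*3).astype(int);h=(300,135) if n=="wrist" else (150,133)
    ims.append(im[max(u[1]-h[0],0):max(u[1]-h[0],0)+2*h[0] if n=="wrist" else u[1]+h[0],u[0]-210 if n=="wrist" else u[0]-180:u[0]+210 if n=="wrist" else u[0]+180])
A=cv2.resize(ims[0],(420,600));B=np.vstack([cv2.resize(i,(360,300)) for i in ims[1:]])
cv2.imwrite("pics/ov.png",np.hstack([A,B])[:,:,::-1])
E
```

```text
vialcap [[ 0.4231 -0.3494  0.097 ]]
head [[ 0.5316 -0.3666  0.11  ]]
nose [[ 0.3803 -0.2529  0.11  ]]
arc [[ 0.4296 -0.2487  0.11  ]]
scr [[ 0.3877 -0.431   0.004 ]]
scr [[ 0.377  -0.2843  0.004 ]]
scr [[ 0.5505 -0.2721  0.004 ]]
['wrist'] -30.115295081722653 [ 0.4206 -0.36    0.1461 -0.0409] nose [ 0.3749 -0.2556  0.1043] stop [ 0.5328 -0.3668  0.11  ] [30.1]
['scene'] -55.32016022769599 [ 0.4178 -0.3618  0.1124 -0.0511] nose [ 0.3756 -0.2559  0.1028] stop [ 0.5296 -0.3724  0.11  ] [55.3]
['side'] -54.94899143261172 [ 0.4184 -0.3589  0.2478 -0.0521] nose [ 0.3624 -0.2597  0.1027] stop [ 0.5307 -0.3543  0.11  ] [54.9]
['wrist', 'scene', 'side'] -122.4470753494693 [ 0.4204 -0.3603  0.144  -0.0413] nose [ 0.3749 -0.2557  0.1042] stop [ 0.5325 -0.3672  0.11  ] [33.9, 43.2, 45.4]
```

View pics/ov.png

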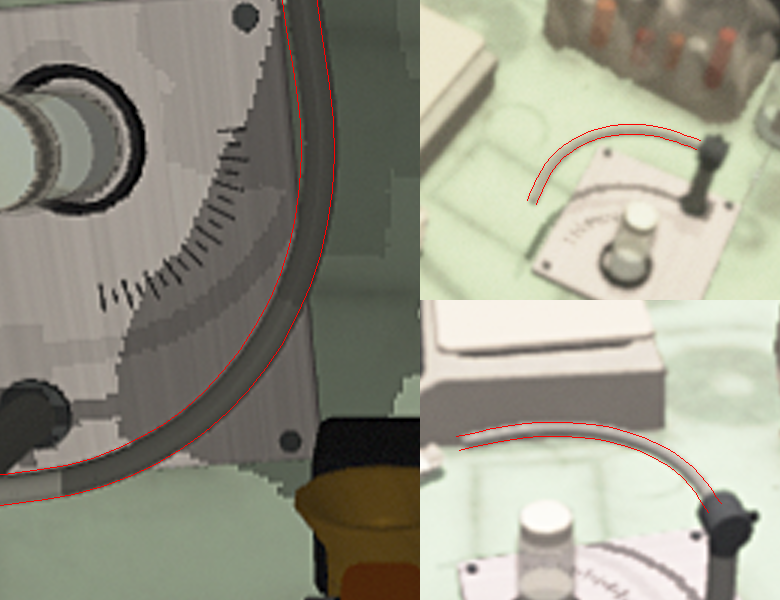

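The overlay matches the rod edges to within about a pixel in the wrist view. In the side view the rod sits slightly above the model. The fit gives the nose at (0.375, -0.256, 0.104), heading 8.3°. I'll move to just short of the nose.

Call:
apply_moves(
  targets=[
    [[0.034,-0.006,0],0,0],
    [[0.034,-0.006,0],0,0],
    [[0.034,-0.006,0],0,0],
    [[0.034,-0.006,0],0,0],
    [[0.032,-0.0064,0],0,0],
  ],
)

```text
clock: 9.32
tcp_pos: [0.3288, -0.2618, 0.4367]
tool_rot: [[-1.0, -0.001, -0.0], [-0.001, 1.0, -0.0], [0.0, -0.0, -1.0]]
contact_force: [-0.1, -0.4, -2.1]
finger_gap: 0.154
grasp_force: 62.1
```

Call:
apply_moves(
  targets=[
    [[0,0,0.035],-4.15,0],
    [[0,0,0.035],-4.1,0],
    [[0,0,0.035],0,0],
    [[0,0,0.0296],0,0],
    [[0,0,0],0,0],
  ],
)

```text
clock: 9.73
tcp_pos: [0.3285, -0.2606, 0.2967]
tool_rot: [[-0.99, -0.144, -0.007], [-0.144, 0.99, 0.006], [0.006, 0.007, -1.0]]
contact_force: [-1.2, 0.8, -1.6]
finger_gap: 0.156
grasp_force: 62.0
```

Call:
apply_moves(
  targets=[
    [[0,0,0],0,0],
    [[0,0,0],0,0],
  ],
)

```text
clock: 9.9
tcp_pos: [0.331, -0.2624, 0.3039]
tool_rot: [[-0.99, -0.144, 0.002], [-0.144, 0.99, -0.001], [-0.001, -0.001, -1.0]]
contact_force: [0.5, -0.3, -1.6]
finger_gap: 0.15
grasp_force: 62.0
```

```bash
python3 - <<'E'
from fit import *
np.set_printoptions(precision=4,suppress=True)
s=state();print(s["tcp_pos"],s["clock"],s["joint_pos"]);print(s["tool_rot"],s["contact_force"])
z=s["tcp_pos"][2]-.248
for n in("wrist","side","scene"):
    w=snap(n)
    for t in ["carriage_bore"]:
        for q in optics.pinpoint(t,n)[:1]: p=np.array(q["point"])[::-1];print(n,p,q["p"],onz(w,p,z+.05),"pred",proj(w,s["tcp_pos"]+s["tool_rot"]@[0,0,.198]),"nose",proj(w,[.3749,-.2557,.1042]))
    r=optics.masks_of("carriage",n)
    if r: print(n,r[0]["p"],np.round(fit(w,r[0]["mask"],s["tcp_pos"][0],s["tcp_pos"][1],(8,),z=z)[0],3))
save(w,"sc7")
E
```

```text
[ 0.331  -0.2624  0.3039] 9.9 [-38.4006  -2.749  -25.3727  67.2658  -0.001  -46.6896]
[[-0.9896 -0.1442  0.0015]
 [-0.1442  0.9896 -0.0012]
 [-0.0013 -0.0014 -1.    ]] [ 0.4977 -0.2951 -1.6392]
wrist [321.5 237.7] 0.94 [[ 0.3273 -0.2633  0.1059]] pred [[321.7211 243.9195]] nose [[322.6702 304.653 ]]
wrist 0.89 [  -0.774  328.313 -261.849   10.822]
side [262.8 255.5] 0.91 [[ 0.3346 -0.2665  0.1059]] pred [[261.1981 254.5923]] nose [[281.7765 251.7092]]
side 0.95 [  -0.642  331.594 -260.705    7.221]
scene [370.9 281.8] 0.74 [[ 0.3229 -0.2739  0.1059]] pred [[368.8869 277.8957]] nose [[373.8697 266.872 ]]
scene 0.78 [  -0.788  326.544 -263.641   17.534]
```

Call:
apply_moves(
  targets=[
    [[-0.008,0,0],0,0],
    [[-0.008,0,0],0,0],
    [[-0.008,0,0],0,0],
    [[-0.008,0,0],0,0],
    [[0,0,0],0,0],
  ],
)

```text
clock: 10.77
tcp_pos: [0.3639, -0.2573, 0.302]
tool_rot: [[-0.989, -0.146, 0.001], [-0.146, 0.989, 0.0], [-0.001, -0.0, -1.0]]
contact_force: [-0.8, 0.3, -1.3]
finger_gap: 0.153
grasp_force: 62.1
```

Call:
apply_moves(
  targets=[
    [[-0.003,0,0],0,0],
    [[-0.003,0,0],0,0],
    [[0,0,0],0,0],
    [[0,0,0],0,0],
  ],
)

```text
clock: 11.1
tcp_pos: [0.3681, -0.2565, 0.302]
tool_rot: [[-0.99, -0.144, -0.0], [-0.144, 0.99, 0.0], [0.0, 0.0, -1.0]]
contact_force: [0.7, -0.1, -1.7]
finger_gap: 0.149
grasp_force: 62.1
```

```bash
python3 - <<'E'
from h import *
for i in range(1):
    s=state();print(s["tcp_pos"],s["contact_force"],s["wrist_torque"])
E
```

```text
[ 0.36811013 -0.25647196  0.30201423] [ 0.74075527 -0.07194889 -1.67656512] [0.01300614 0.02206948 0.03234545]
```

Call:
apply_moves(
  targets=[
    [[-0.003,0,0],0,0],
    [[-0.003,0,0],0,0],
    [[0,0,0],0,0],
  ],
)

```text
clock: 11.35
tcp_pos: [0.3744, -0.2557, 0.3022]
tool_rot: [[-0.99, -0.144, 0.001], [-0.144, 0.99, -0.0], [-0.0, -0.0, -1.0]]
contact_force: [0.4, -0.0, -1.2]
finger_gap: 0.154
grasp_force: 62.1
```

Call:
apply_moves(
  targets=[
    [[-0.003,0,-0.0003],0,0],
    [[-0.003,0,-0.0003],0,0],
    [[0,0,0],0,0],
  ],
)

```text
clock: 11.6
tcp_pos: [0.3805, -0.2548, 0.3028]
tool_rot: [[-0.99, -0.144, 0.0], [-0.144, 0.99, -0.0], [-0.0, -0.0, -1.0]]
contact_force: [0.1, -0.1, -2.9]
finger_gap: 0.154
grasp_force: 62.1
```

Call:
apply_moves(
  targets=[
    [[-0.003,0,-0.0001],0,0],
    [[-0.002,0,-0.0001],0,0],
    [[0,0,0],0,0],
    [[0,0,0],0,0],
  ],
)

```text
clock: 11.93
tcp_pos: [0.3851, -0.254, 0.3029]
tool_rot: [[-0.99, -0.144, 0.0], [-0.144, 0.99, -0.0], [-0.0, -0.0, -1.0]]
contact_force: [0.7, -0.0, -2.5]
finger_gap: 0.152
grasp_force: 62.1
```

```bash
python3 - <<'E'
from h import *
np.set_printoptions(precision=4,suppress=True)
s=state();print(s["tcp_pos"],s["contact_force"],s["wrist_torque"])
a=snap("side");save(a,"sd8");b=snap("scene")
for c,n in((a,"side"),(b,"scene")):
  for q in optics.pinpoint("carriage_bore",n)[:1]: print(n,np.array(q["point"])[::-1],"pred",proj(c,s["tcp_pos"]+s["tool_rot"]@[0,0,.198]))
u=proj(a,[.38,-.255,.1])[0].astype(int);v=proj(b,[.38,-.255,.1])[0].astype(int)
cv2.imwrite("pics/cr8.png",np.hstack([cv2.resize(x["img"][q[1]-50:q[1]+50,q[0]-40:q[0]+40],(400,500),interpolation=2) for x,q in((a,u),(b,v))])[:,:,::-1])
E
```

```text
[ 0.3851 -0.254   0.3029] [ 0.683  -0.0233 -2.5043] [ 0.0397 -0.054   0.0371]
side [287.7 250.1] pred [[286.4936 250.6006]]
scene [375.9 265.3] pred [[375.0312 264.1498]]
```

View pics/cr8.png

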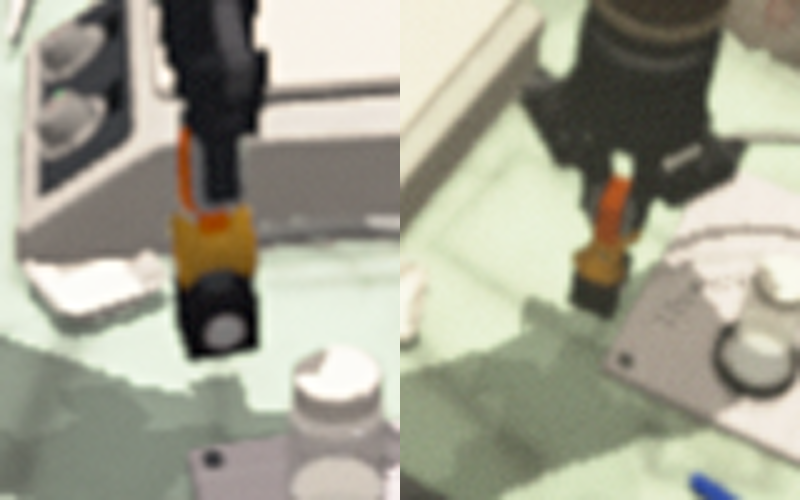

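The side crop shows the rod passing into the bushing at about (258,235), with no contact force, so the bore is threaded. I'll slide along the straight and start the bend.

Call:
apply_moves(
  targets=[
    [[-0.005,0,-0.0002],0,0],
    [[-0.005,0,-0.0002],0,0],
    [[-0.005,0,-0.0002],0,0],
    [[-0.0047,0,-0.0002],0,0],
    [[0,0,0],0,0],
  ],
)

```text
clock: 12.55
tcp_pos: [0.4055, -0.2512, 0.3037]
tool_rot: [[-0.989, -0.145, 0.001], [-0.145, 0.989, -0.0], [-0.001, -0.0, -1.0]]
contact_force: [0.5, -1.5, -1.9]
finger_gap: 0.152
grasp_force: 62.1
```

Call:
apply_moves(
  targets=[
    [[-0.00576,-0.00015,-0.0002],3,0],
    [[-0.00576,-0.00015,-0.0002],3,0],
    [[-0.00576,-0.00015,-0.0003],3,0],
    [[0,0,0],0,0],
    [[0,0,0],0,0],
  ],
)

```text
clock: 12.97
tcp_pos: [0.4219, -0.25, 0.3043]
tool_rot: [[-1.0, 0.011, -0.0], [0.011, 1.0, 0.0], [0.0, 0.0, -1.0]]
contact_force: [1.0, 0.1, -3.8]
finger_gap: 0.154
grasp_force: 62.1
```

```bash
cat > chk.py <<'E'
from h import *
np.set_printoptions(precision=4,suppress=True)
P=np.array([.4204,-.3603,.144,-.0413])
def chk():
    s=state();R=s["tool_rot"];B=s["tcp_pos"]+R@[0,0,.198]
    c,n=np.cos(P[2]),np.sin(P[2]);q=np.array([[c,n],[-n,c]])@(B[:2]-P[:2])
    if q[0]<0: lat,yaw,al=q[1]-.11,0,q[0]
    elif q[1]<0: lat,yaw,al=q[0]-.11,-90,q[1]
    else: lat,yaw=np.hypot(*q)-.11,-np.degrees(np.arctan2(q[0],q[1]));al=yaw
    zr=.11+np.sin(P[3])*(.11-q[0])
    h=np.degrees(np.arctan2(-R[1,0],-R[0,0]))-np.degrees(P[2])
    print("t",round(s["clock"],2),"along",round(al,4),"lat(out)",round(lat*1e3,2),"dz",round((B[2]-zr)*1e3,2),"yawerr",round(h-yaw,2))
    print("F tool",R.T@s["contact_force"],"tau tool",R.T@s["wrist_torque"])
if __name__=="__main__": chk()
E
python3 chk.py
```

```text
t 12.97 along -8.9853 lat(out) 0.29 dz 0.16 yawerr 0.13
F tool [-1.0373  0.1248  3.8131] tau tool [ 0.0031  0.045  -0.0232]
```

Call:
apply_moves(
  targets=[
    [[-0.00576,-0.00015,-0.0001],3,0],
    [[-0.00576,-0.00015,-0.0001],3,0],
    [[-0.00576,-0.00015,-0.0002],3,0],
    [[-0.00576,-0.00015,-0.0002],3,0],
    [[0,0,0],0,0],
  ],
)

```text
clock: 13.38
tcp_pos: [0.4449, -0.253, 0.305]
tool_rot: [[-0.976, 0.22, 0.0], [0.22, 0.976, -0.0], [-0.0, -0.0, -1.0]]
contact_force: [0.6, -0.0, -1.8]
finger_gap: 0.155
grasp_force: 62.1
```

Call:
apply_moves(
  targets=[
    [[0,0,0],0,0],
    [[0,0,0],0,0],
  ],
)

```text
clock: 13.55
tcp_pos: [0.4441, -0.2527, 0.3049]
tool_rot: [[-0.976, 0.218, -0.001], [0.218, 0.976, 0.0], [0.001, 0.0, -1.0]]
contact_force: [0.7, -0.0, -1.7]
finger_gap: 0.152
grasp_force: 62.1
```

```bash
python3 chk.py
```

```text
t 13.55 along -20.6127 lat(out) 0.21 dz -0.14 yawerr -0.25
F tool [-0.637   0.1355  1.7338] tau tool [ 0.0304  0.0377 -0.0211]
```

No contact forces, so I'll continue.

Call:
apply_moves(
  targets=[
    [[-0.00576,-0.00015,-0.0002],3,0],
    [[-0.00576,-0.00015,-0.0002],3,0],
    [[-0.00576,-0.00015,-0.0002],3,0],
    [[-0.00576,-0.00015,-0.0002],3,0],
    [[0,0,0],0,0],
  ],
)

```text
clock: 13.97
tcp_pos: [0.4666, -0.2604, 0.3058]
tool_rot: [[-0.908, 0.418, 0.0], [0.418, 0.908, -0.0], [-0.0, -0.0, -1.0]]
contact_force: [-0.7, -0.1, -1.5]
finger_gap: 0.154
grasp_force: 62.1
```

Call:
apply_moves(
  targets=[
    [[-0.00576,-0.00015,-0.0002],3,0],
    [[-0.00576,-0.00015,-0.0002],3,0],
    [[-0.00576,-0.00015,-0.0002],3,0],
    [[0,0,0],0,0],
    [[0,0,0],0,0],
  ],
)

```text
clock: 14.38
tcp_pos: [0.481, -0.2685, 0.3063]
tool_rot: [[-0.833, 0.553, -0.001], [0.553, 0.833, 0.0], [0.001, -0.0, -1.0]]
contact_force: [-1.6, -0.2, -1.3]
finger_gap: 0.152
grasp_force: 62.1
```

```bash
python3 chk.py
```

```text
t 14.38 along -41.6015 lat(out) -0.02 dz -0.18 yawerr -0.2
F tool [ 1.2346 -1.0076  1.3489] tau tool [ 0.0131  0.0659 -0.037 ]
```

Call:
apply_moves(
  targets=[
    [[-0.00576,-0.00015,-0.0002],3,0],
    [[-0.00576,-0.00015,-0.0002],3,0],
    [[-0.00576,-0.00015,-0.0002],3,0],
    [[-0.00576,-0.00015,-0.0002],3,0],
    [[0,0,0],0,0],
  ],
)

```text
clock: 14.8
tcp_pos: [0.4991, -0.2835, 0.3072]
tool_rot: [[-0.699, 0.715, 0.0], [0.715, 0.699, -0.0], [-0.0, -0.0, -1.0]]
contact_force: [0.2, 0.2, -1.4]
finger_gap: 0.152
grasp_force: 62.1
```

Call:
apply_moves(
  targets=[
    [[-0.00576,-0.00015,-0.0001],3,0],
    [[-0.00576,-0.00015,-0.0001],3,0],
    [[-0.00576,-0.00015,-0.0001],3,0],
    [[-0.00576,-0.00015,-0.0001],3,0],
    [[0,0,0],0,0],
  ],
)

```text
clock: 15.22
tcp_pos: [0.5132, -0.3016, 0.3075]
tool_rot: [[-0.535, 0.845, -0.0], [0.845, 0.535, -0.0], [0.0, -0.0, -1.0]]
contact_force: [0.8, -0.3, -1.8]
finger_gap: 0.153
grasp_force: 62.1
```

```bash
python3 chk.py
```

```text
t 15.22 along -65.9224 lat(out) -0.23 dz -0.11 yawerr 0.03
F tool [-0.6342  0.5231  1.8268] tau tool [ 0.0184 -0.0244  0.0044]
```

Call:
apply_moves(
  targets=[
    [[-0.00576,-0.00015,-0.0002],3,0],
    [[-0.00576,-0.00015,-0.0001],3,0],
    [[-0.00576,-0.00015,-0.0001],3,0],
    [[-0.00576,-0.00015,-0.0001],3,0],
    [[0,0,0],0,0],
  ],
)

```text
clock: 15.63
tcp_pos: [0.5233, -0.3222, 0.308]
tool_rot: [[-0.348, 0.937, -0.0], [0.937, 0.348, -0.0], [0.0, -0.0, -1.0]]
contact_force: [-0.8, 0.3, -2.0]
finger_gap: 0.16
grasp_force: 62.1
```

Call:
apply_moves(
  targets=[
    [[-0.00576,-0.00015,0],3,0],
    [[-0.00576,-0.00015,0],3,0],
    [[-0.00576,-0.00015,0],3,0],
    [[0,0,0],0,0],
    [[0,0,0],0,0],
  ],
)

```text
clock: 16.05
tcp_pos: [0.5279, -0.3382, 0.308]
tool_rot: [[-0.199, 0.98, -0.0], [0.98, 0.199, 0.0], [0.001, -0.0, -1.0]]
contact_force: [0.4, 0.6, -1.8]
finger_gap: 0.153
grasp_force: 62.1
```

```bash
python3 chk.py
```

```text
t 16.05 along -86.5739 lat(out) -0.34 dz 0.04 yawerr -0.17
F tool [0.5325 0.5337 1.7657] tau tool [-0.0184  0.0158  0.0161]
```

Call:
apply_moves(
  targets=[
    [[-0.0058,0.0001,0],3.2,0],
    [[-0.001,0,0],1,0],
    [[-0.001,0,0],1,0],
    [[0,0,0],1,0],
    [[0,0,0],1,0],
  ],
)

```text
clock: 16.47
tcp_pos: [0.5296, -0.3459, 0.3081]
tool_rot: [[-0.071, 0.997, -0.0], [0.997, 0.071, 0.0], [0.0, -0.0, -1.0]]
contact_force: [0.5, -0.1, -1.7]
finger_gap: 0.158
grasp_force: 62.1
```

Call:
apply_moves(
  targets=[
    [[-0.001,0,0],0,0],
    [[0,0,0],0,0],
    [[-0.001,0,0],0,0],
    [[0,0,0],0,0],
    [[0,0,0],0,0],
  ],
)

```text
clock: 16.88
tcp_pos: [0.5299, -0.3482, 0.308]
tool_rot: [[-0.071, 0.997, -0.0], [0.997, 0.071, 0.0], [0.0, -0.0, -1.0]]
contact_force: [-0.4, 0.6, -2.6]
finger_gap: 0.151
grasp_force: 62.1
```

```bash
python3 chk.py
```

```text
t 16.88 along -0.0037 lat(out) 0.08 dz 0.03 yawerr -4.15
F tool [ 0.6535 -0.3519  2.6184] tau tool [0.0129 0.0461 0.0559]
```

Call:
apply_moves(
  targets=[
    [[-0.0005,0,0],0,0],
    [[-0.0005,0,0],0,0],
    [[0,0,0],0,0],
  ],
)

```text
clock: 17.13
tcp_pos: [0.53, -0.3493, 0.3081]
tool_rot: [[-0.071, 0.997, 0.0], [0.997, 0.071, -0.0], [-0.0, 0.0, -1.0]]
contact_force: [-0.1, 0.2, -2.8]
finger_gap: 0.151
grasp_force: 62.1
```

Call:
apply_moves(
  targets=[
    [[-0.0005,0,0],0,0],
    [[0,0,0],0,0],
    [[0,0,0],0,0],
  ],
)

```text
clock: 17.38
tcp_pos: [0.53, -0.3497, 0.3081]
tool_rot: [[-0.071, 0.997, -0.0], [0.997, 0.071, -0.0], [-0.0, -0.0, -1.0]]
contact_force: [0.7, 0.1, -2.0]
finger_gap: 0.154
grasp_force: 62.1
```

Call:
apply_moves(
  targets=[
    [[-0.0005,0,0],0,0],
    [[-0.0005,0,0],0,0],
    [[0,0,0],0,0],
  ],
)

```text
clock: 17.63
tcp_pos: [0.5301, -0.3508, 0.3081]
tool_rot: [[-0.071, 0.997, 0.0], [0.997, 0.071, -0.0], [-0.0, -0.0, -1.0]]
contact_force: [0.4, 0.2, -2.7]
finger_gap: 0.154
grasp_force: 62.1
```

Call:
apply_moves(
  targets=[
    [[-0.0005,0,0],0,0],
    [[0,0,0],0,0],
    [[0,0,0],0,0],
  ],
)

```text
clock: 17.88
tcp_pos: [0.5301, -0.3512, 0.3081]
tool_rot: [[-0.071, 0.997, 0.0], [0.997, 0.071, 0.0], [-0.0, 0.0, -1.0]]
contact_force: [-0.3, 0.5, -1.4]
finger_gap: 0.152
grasp_force: 62.1
```

Call:
apply_moves(
  targets=[
    [[-0.0005,0.0001,0],0,0],
    [[-0.0005,0,0],0,0],
    [[0,0,0],0,0],
  ],
)

```text
clock: 18.13
tcp_pos: [0.5303, -0.3523, 0.3081]
tool_rot: [[-0.071, 0.997, 0.0], [0.997, 0.071, -0.0], [-0.0, 0.0, -1.0]]
contact_force: [0.1, -0.3, -2.2]
finger_gap: 0.151
grasp_force: 62.1
```

Call:
apply_moves(
  targets=[
    [[-0.0005,0.0001,0],0,0],
    [[0,0,0],0,0],
    [[0,0,0],0,0],
  ],
)

```text
clock: 18.38
tcp_pos: [0.5304, -0.3527, 0.3081]
tool_rot: [[-0.071, 0.997, -0.0], [0.997, 0.071, 0.0], [0.0, -0.0, -1.0]]
contact_force: [-0.2, -1.1, -2.3]
finger_gap: 0.16
grasp_force: 62.1
```

Call:
apply_moves(
  targets=[
    [[-0.0005,0,0],0,0],
    [[-0.0005,0,0],0,0],
    [[0,0,0],0,0],
  ],
)

```text
clock: 18.63
tcp_pos: [0.5305, -0.3538, 0.3081]
tool_rot: [[-0.071, 0.997, 0.0], [0.997, 0.071, -0.0], [-0.0, 0.0, -1.0]]
contact_force: [0.0, -0.7, -2.4]
finger_gap: 0.154
grasp_force: 62.1
```

Call:
apply_moves(
  targets=[
    [[-0.0005,0.0001,0],0,0],
    [[0,0,0],0,0],
    [[0,0,0],0,0],
  ],
)

```text
clock: 18.88
tcp_pos: [0.5306, -0.3542, 0.3081]
tool_rot: [[-0.071, 0.997, -0.0], [0.997, 0.071, 0.0], [0.0, -0.0, -1.0]]
contact_force: [0.2, 0.3, -1.6]
finger_gap: 0.154
grasp_force: 62.1
```

Call:
apply_moves(
  targets=[
    [[-0.0005,0,0],0,0],
    [[0,0,0],0,0],
    [[0,0,0],0,0],
  ],
)

```text
clock: 19.13
tcp_pos: [0.5306, -0.3544, 0.3081]
tool_rot: [[-0.072, 0.997, -0.0], [0.997, 0.072, 0.001], [0.001, 0.0, -1.0]]
contact_force: [0.5, 3.3, -0.4]
finger_gap: 0.152
grasp_force: 62.2
```

Call:
apply_moves(
  targets=[
    [[-0.0005,0.0001,0],0,0],
    [[0,0,0],0,0],
    [[0,0,0],0,0],
  ],
)

```text
clock: 19.38
tcp_pos: [0.5307, -0.3546, 0.3081]
tool_rot: [[-0.072, 0.997, -0.0], [0.997, 0.072, 0.002], [0.002, -0.0, -1.0]]
contact_force: [-0.8, 4.9, 0.0]
finger_gap: 0.157
grasp_force: 62.4
```

```bash
python3 chk.py
```

```text
t 19.38 along -0.0099 lat(out) -0.07 dz 0.1 yawerr -4.14
F tool [ 4.9384 -0.4503 -0.0124] tau tool [ 0.1876  1.1149 -0.0661]
```

Call:
apply_moves(
  targets=[
    [[-0.0001,0,0],0,0],
    [[0,0,0],0,0],
    [[0,0,0],0,0],
    [[0,0,0],0,0],
  ],
)

```text
clock: 19.72
tcp_pos: [0.5307, -0.3546, 0.3081]
tool_rot: [[-0.072, 0.997, -0.0], [0.997, 0.072, 0.002], [0.002, -0.0, -1.0]]
contact_force: [-2.2, 6.1, -0.5]
finger_gap: 0.152
grasp_force: 62.4
```

Call:
apply_moves(
  targets=[
    [[0,0,0],0,0],
    [[0,0,0],0,0],
  ],
)

```text
clock: 19.88
tcp_pos: [0.5307, -0.3547, 0.3081]
tool_rot: [[-0.072, 0.997, -0.0], [0.997, 0.072, 0.002], [0.002, -0.0, -1.0]]
contact_force: [-0.9, 5.4, -0.1]
finger_gap: 0.153
grasp_force: 62.4
```

Call:
apply_moves(
  targets=[
    [[0,0,0],0,0],
    [[0,0,0],0,0],
  ],
)

```text
clock: 20.05
tcp_pos: [0.5307, -0.3547, 0.3081]
tool_rot: [[-0.072, 0.997, -0.0], [0.997, 0.072, 0.002], [0.002, -0.0, -1.0]]
contact_force: [-1.4, 4.3, -0.2]
finger_gap: 0.153
grasp_force: 62.4
```

Call:
apply_moves(
  targets=[
    [[0.0004,0,0],0,0],
    [[0,0,0],0,0],
    [[0,0,0],0,0],
  ],
)

```text
clock: 20.3
tcp_pos: [0.5306, -0.3545, 0.308]
tool_rot: [[-0.072, 0.997, -0.0], [0.997, 0.072, 0.001], [0.001, -0.0, -1.0]]
contact_force: [-1.2, 5.1, 0.3]
finger_gap: 0.157
grasp_force: 62.4
```

Call:
apply_moves(
  targets=[
    [[0,0,0.0005],0,0],
    [[0,0,0.0005],0,0],
    [[0,0,0],0,0],
    [[0,0,0],0,0],
  ],
)

```text
clock: 20.63
tcp_pos: [0.5308, -0.3545, 0.3073]
tool_rot: [[-0.072, 0.997, 0.0], [0.997, 0.072, 0.001], [0.001, 0.0, -1.0]]
contact_force: [-1.3, 7.1, 1.7]
finger_gap: 0.156
grasp_force: 62.5
```

```bash
python3 chk.py
```

```text
t 20.63 along -0.0099 lat(out) 0.15 dz -0.68 yawerr -4.14
F tool [ 7.1546 -0.7485 -1.6722] tau tool [ 0.0934  1.2394 -0.0123]
```

Call:
apply_moves(
  targets=[
    [[0.0003,0,0],0,0],
    [[0.0002,0,0],0,0],
    [[0,0,0],0,0],
    [[0,0,0],0,0],
  ],
)

```text
clock: 20.97
tcp_pos: [0.5308, -0.3543, 0.3073]
tool_rot: [[-0.071, 0.997, 0.0], [0.997, 0.071, 0.0], [0.0, 0.0, -1.0]]
contact_force: [-0.3, 4.1, 1.3]
finger_gap: 0.156
grasp_force: 62.5
```

```bash
python3 chk.py
```

```text
t 20.97 along -0.0099 lat(out) 0.18 dz -0.7 yawerr -4.16
F tool [ 4.1116  0.0262 -1.2694] tau tool [ 0.0518  1.0798 -0.0299]
```

Call:
apply_moves(
  targets=[
    [[0.0003,0,0],0,0],
    [[0,0,0],0,0],
    [[0,0,0],0,0],
  ],
)

```text
clock: 21.22
tcp_pos: [0.5308, -0.3542, 0.3071]
tool_rot: [[-0.071, 0.997, 0.0], [0.997, 0.071, -0.0], [-0.0, 0.0, -1.0]]
contact_force: [0.6, 3.1, 0.6]
finger_gap: 0.152
grasp_force: 62.4
```

Call:
apply_moves(
  targets=[
    [[0.0001,0,0],0,0],
    [[0,0,0],0,0],
    [[0,0,0],0,0],
  ],
)

```text
clock: 21.47
tcp_pos: [0.5308, -0.3541, 0.3071]
tool_rot: [[-0.071, 0.997, 0.0], [0.997, 0.071, -0.0], [-0.0, 0.0, -1.0]]
contact_force: [0.4, 2.8, -0.6]
finger_gap: 0.155
grasp_force: 62.4
```

```bash
python3 chk.py
```

```text
t 21.47 along -0.0098 lat(out) 0.16 dz -0.95 yawerr -4.17
F tool [2.7407 0.5566 0.5723] tau tool [-0.1324  0.5775 -0.0403]
```

Call:
apply_moves(
  targets=[
    [[0.0001,0,0.0004],0,0],
    [[0,0,0],0,0],
    [[0,0,0],0,0],
  ],
)

```text
clock: 21.72
tcp_pos: [0.5307, -0.3541, 0.3065]
tool_rot: [[-0.071, 0.997, -0.0], [0.997, 0.071, -0.0], [-0.0, -0.0, -1.0]]
contact_force: [0.5, 1.5, -1.3]
finger_gap: 0.154
grasp_force: 62.3
```

Call:
apply_moves(
  targets=[
    [[0.0001,0,0.0003],0,0],
    [[0,0,0],0,0],
    [[0,0,0],0,0],
  ],
)

```text
clock: 21.97
tcp_pos: [0.5306, -0.354, 0.3063]
tool_rot: [[-0.071, 0.997, -0.0], [0.997, 0.071, -0.001], [-0.001, -0.0, -1.0]]
contact_force: [-0.7, 0.3, -1.9]
finger_gap: 0.153
grasp_force: 62.3
```

```bash
python3 chk.py
```

```text
t 21.97 along -0.0097 lat(out) -0.13 dz -1.74 yawerr -4.18
F tool [ 0.357  -0.6566  1.9278] tau tool [-0.0371  0.0116 -0.0003]
```

Call:
apply_moves(
  targets=[
    [[0,0,0.0005],0,0],
    [[0,0,0],0,0],
    [[0,0,0],0,0],
  ],
)

```text
clock: 22.22
tcp_pos: [0.5306, -0.354, 0.3061]
tool_rot: [[-0.071, 0.997, -0.0], [0.997, 0.071, -0.001], [-0.001, -0.0, -1.0]]
contact_force: [-0.4, -0.3, -1.2]
finger_gap: 0.157
grasp_force: 62.4
```

Call:
apply_moves(
  targets=[
    [[0,0,0.0003],0,0],
    [[0,0,0],0,0],
    [[0,0,0],0,0],
  ],
)

```text
clock: 22.47
tcp_pos: [0.5306, -0.3539, 0.3059]
tool_rot: [[-0.071, 0.997, 0.0], [0.997, 0.071, -0.001], [-0.001, 0.0, -1.0]]
contact_force: [-1.0, -1.2, 1.1]
finger_gap: 0.151
grasp_force: 62.5
```

```bash
python3 chk.py
```

```text
t 22.47 along -0.0096 lat(out) 0.01 dz -2.09 yawerr -4.17
F tool [-1.0914 -1.1018 -1.0673] tau tool [ 0.3116 -0.1721  0.0065]
```

Call:
apply_moves(
  targets=[
    [[-0.0004,0,0],0,0],
    [[-0.0003,0,0],0,0],
    [[0,0,0],0,0],
  ],
)

```text
clock: 22.72
tcp_pos: [0.5306, -0.3542, 0.3058]
tool_rot: [[-0.071, 0.997, 0.0], [0.997, 0.071, 0.001], [0.001, 0.0, -1.0]]
contact_force: [-1.8, 0.1, 2.5]
finger_gap: 0.155
grasp_force: 62.8
```

```bash
python3 chk.py
```

```text
t 22.72 along -0.0097 lat(out) 0.01 dz -2.19 yawerr -4.15
F tool [ 0.237  -1.7788 -2.4663] tau tool [ 0.4441  0.4594 -0.0016]
```

Call:
apply_moves(
  targets=[
    [[-0.0004,0,-0.0003],0,0],
    [[0,0,0],0,0],
    [[0,0,0],0,0],
  ],
)

```text
clock: 22.97
tcp_pos: [0.5307, -0.3545, 0.3059]
tool_rot: [[-0.072, 0.997, -0.0], [0.997, 0.072, 0.001], [0.001, -0.0, -1.0]]
contact_force: [-2.0, 4.5, 3.0]
finger_gap: 0.153
grasp_force: 62.8
```

Call:
apply_moves(
  targets=[
    [[0,0,0],0,0],
    [[0,0,0],0,0],
  ],
)

```text
clock: 23.13
tcp_pos: [0.5307, -0.3545, 0.3058]
tool_rot: [[-0.072, 0.997, -0.0], [0.997, 0.072, 0.001], [0.001, -0.0, -1.0]]
contact_force: [-1.9, 4.7, 2.9]
finger_gap: 0.154
grasp_force: 62.8
```

```bash
python3 chk.py
```

```text
t 23.13 along -0.0098 lat(out) -0.03 dz -2.19 yawerr -4.15
F tool [ 4.8049 -1.5199 -2.8779] tau tool [0.3628 1.0249 0.0071]
```

Call:
apply_moves(
  targets=[
    [[0.0003,-0.0002,-0.0002],0,0],
    [[0,0,0],0,0],
    [[0,0,0],0,0],
  ],
)

```text
clock: 23.38
tcp_pos: [0.5306, -0.3544, 0.3059]
tool_rot: [[-0.071, 0.997, 0.0], [0.997, 0.071, 0.001], [0.001, 0.0, -1.0]]
contact_force: [-1.1, 4.1, 1.4]
finger_gap: 0.153
grasp_force: 62.7
```

```bash
python3 chk.py
```

```text
t 23.38 along -0.0098 lat(out) -0.05 dz -2.11 yawerr -4.15
F tool [ 4.1814 -0.8413 -1.3533] tau tool [0.1533 1.0138 0.012 ]
```

Call:
apply_moves(
  targets=[
    [[0.0003,-0.0001,0],0,0],
    [[0,0,0],0,0],
    [[0,0,0],0,0],
  ],
)

```text
clock: 23.63
tcp_pos: [0.5306, -0.3543, 0.3059]
tool_rot: [[-0.071, 0.997, 0.0], [0.997, 0.071, 0.0], [0.0, 0.0, -1.0]]
contact_force: [0.5, 4.4, -1.6]
finger_gap: 0.154
grasp_force: 62.5
```

```bash
python3 chk.py
```

```text
t 23.63 along -0.0098 lat(out) -0.06 dz -2.05 yawerr -4.16
F tool [4.3455 0.8544 1.6359] tau tool [-0.079   0.812  -0.0221]
```

Call:
apply_moves(
  targets=[
    [[0.0002,0.0001,0.0003],0,0],
    [[0,0,0],0,0],
    [[0,0,0],0,0],
  ],
)

```text
clock: 23.88
tcp_pos: [0.5305, -0.3542, 0.3059]
tool_rot: [[-0.071, 0.997, 0.0], [0.997, 0.071, -0.0], [-0.0, 0.0, -1.0]]
contact_force: [-0.3, 4.3, 1.2]
finger_gap: 0.153
grasp_force: 62.5
```

```bash
python3 chk.py
```

```text
t 23.88 along -0.0098 lat(out) -0.08 dz -2.1 yawerr -4.16
F tool [ 4.2988 -0.033  -1.2076] tau tool [ 0.0137  0.7089 -0.0064]
```

Call:
apply_moves(
  targets=[
    [[0.0002,0,0],0,0],
    [[0,0,0],0,0],
    [[0,0,0],0,0.25],
    [[0,0,0],0,0.35],
    [[0,0,0],0,0.45],
  ],
)

```text
clock: 24.3
tcp_pos: [0.5305, -0.3543, 0.3058]
tool_rot: [[-0.071, 0.997, -0.0], [0.997, 0.071, -0.001], [-0.001, -0.0, -1.0]]
contact_force: [-0.4, 0.1, -0.8]
finger_gap: 0.448
grasp_force: 0.0
```

Call:
apply_moves(
  targets=[
    [[0,0,0],0,0.5],
    [[0,0,0],0,0.5],
    [[0,0,0],0,0.5],
    [[0,0,0],0,0.5],
  ],
)

```text
clock: 24.63
tcp_pos: [0.5305, -0.354, 0.3058]
tool_rot: [[-0.071, 0.997, 0.0], [0.997, 0.071, -0.0], [-0.0, 0.0, -1.0]]
contact_force: [-1.2, 0.4, -0.1]
finger_gap: 0.497
grasp_force: 0.0
```

```bash
python3 - <<'E'
from fit import *
from chk import chk
chk();s=state();w=snap("wrist");M=optics.masks_of("carriage","wrist")
for q in optics.pinpoint("carriage_bore","wrist")[:1]: print(onz(w,np.array(q["point"])[::-1],.108),"pred home",proj(w,s["tcp_pos"]+s["tool_rot"]@[.0035,0,.198]),q["point"][::-1])
if M: print(fit(w,M[0]["mask"],.531,-.354,(-86,),z=s["tcp_pos"][2]-.248)[0])
E
```

```text
t 24.63 along -0.0096 lat(out) -0.15 dz -2.18 yawerr -4.17
F tool [ 0.47   -1.1665  0.0715] tau tool [-0.0393 -0.0254  0.0642]
[[ 0.529  -0.3524  0.108 ]] pred home [[324.0128 239.7699]] [321.7, 242.7]
(np.float64(-0.7637616638347556), np.float64(530.104534928812), np.float64(-351.88395788443324), np.float64(-85.17837850287034))
```

Call:
apply_moves(
  targets=[
    [[0,0,-0.01],0,0.5],
    [[0,0,-0.02],0,0.5],
    [[0,0,-0.03],0,0.5],
    [[0,0,-0.03],0,0.5],
    [[0,0,-0.03],0,0.5],
  ],
)

```text
clock: 25.2
tcp_pos: [0.5302, -0.3536, 0.4279]
tool_rot: [[-0.071, 0.997, 0.0], [0.997, 0.071, -0.0], [-0.0, 0.0, -1.0]]
contact_force: [-0.0, -0.2, 0.3]
finger_gap: 0.503
grasp_force: 0.0
```

Call:
apply_moves(
  targets=[
    [[0,0,-0.02],0,0.5],
    [[0,0,0],0,0.5],
    [[0,0,0],0,0.5],
    [[0,0,0],0,0.5],
  ],
)

```text
clock: 25.53
tcp_pos: [0.5305, -0.3539, 0.4454]
tool_rot: [[-0.071, 0.997, -0.0], [0.997, 0.071, 0.0], [0.0, -0.0, -1.0]]
contact_force: [-0.1, 0.9, 0.3]
finger_gap: 0.504
grasp_force: 0.0
```

```bash
python3 - <<'E'
from fit import *
s=state();print(s["clock"],s["tcp_pos"],s["contact_force"])
for n in ("wrist","side","scene"):
    w=snap(n);save(w,"f_"+n)
    for t in("carriage_bore","stop_head","sample_vial"):
        for q in optics.pinpoint(t,n)[:1]: print(n,t,np.round(q["p"],2),onz(w,np.array(q["point"])[::-1],{"carriage_bore":.108,"stop_head":.11,"sample_vial":.003}[t]))
    M=optics.masks_of("carriage",n)
    if M: print(n,M[0]["mask"].sum(),np.round(fit(w,M[0]["mask"],.531,-.352,(-84,),z=.058)[0],3))
    ov=np.zeros(0)
E
```

```text
25.5333 [ 0.53045645 -0.35387108  0.4453998 ] [-0.09951223  0.86259227  0.31335096]
wrist carriage_bore 0.65 [[ 0.53227969 -0.35359788  0.108     ]]
wrist stop_head 0.83 [[ 0.53303048 -0.36932217  0.11      ]]
wrist sample_vial 0.82 [[ 0.41403909 -0.35632253  0.003     ]]
wrist 1315 [  -0.755  530.351 -352.743  -86.398]
side carriage_bore 0.86 [[ 0.53383582 -0.35162221  0.108     ]]
side stop_head 0.9 [[ 0.53885523 -0.35829627  0.11      ]]
side sample_vial 0.7 [[ 0.4287947  -0.33952555  0.003     ]]
side 450 [  -0.56   531.676 -347.169  -98.053]
scene carriage_bore 0.82 [[ 0.5317852  -0.35313516  0.108     ]]
scene stop_head 0.57 [[ 0.53827142 -0.36757931  0.11      ]]
scene sample_vial 0.61 [[ 0.43652663 -0.35114582  0.003     ]]
scene 247 [  -0.846  530.42  -352.853  -80.108]
```

The camera puts the bore centre 15.7 mm from the stop face (home is 16 mm), the carriage hangs free, and the vial hasn't moved. I'll hand in.

```bash
python3 -c "
from h import *
print(ticket.finish_job())"
```

```text
the job is handed in; nothing more can be done
None
```

I threaded the carriage onto the rod, slid it round the bend, pressed it home at about 5 N (highest rod or stop force read about 7 N), and left it hanging by itself against the stop; the vial was not touched, and I handed the job in at about 26 s; no verdict was returned.

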